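Scoop control knobs into the dish and slide it under the magnifier

ROBOT

A 6-joint arm with a two-finger parallel gripper is mounted at the origin on the work surface. World frame = base frame: x ahead of the robot, y to its left, z up, the work surface at z = 0. Lengths are in mm, angles in rad, forces in N, time in s.
With the tool pointing down it reaches from about 300 to 950 mm from the base axis. Payload 3.1 kg.
Tool frame: the origin (TCP) lies on the centre line of the jaws, within the pads' length; the fingertips stand 11 mm ahead of it and the grasp point (between the pads) lies 8 mm behind it; z points along the fingers, y is the line along which they close (so a half turn about z gives the same grasp; the last joint's range is limited). The gripper opens to 85 mm and grips with 20 to 120 N. Pads are 22 mm wide; open, the fingers measure 114 mm over their backs; the gripper's body (76 mm by 85 mm) begins 54 mm behind the grasp point. The pads swing forward as they close: fully open they stand 13 mm farther back than shut.
Start: joints at [-1.174, 0.308, 1.634, -0, 1.2, -0.07], TCP at [281.245, -558.152, 242.272] pointing down, gripper open.
Joint ranges: [-3.06, 3.06], [-0.79, 1.96], [0.05, 2.63], [-1.19, 4.34], [0.05, 2.64], [-2.94, 2.94]. Speed limits (rad/s): [2.79, 2.79, 3.14, 3.14, 3.14, 3.14].

INTERFACE

Orientations are given as a unit quaternion [w, x, y, z].
In Python, from bench import r gives the robot as it stands.
- The arm moves only by the shell command python3 -m inch 'ROWS' [FORCE]. ROWS is JSON, a list of rows, each a list of 7 numbers: the finger opening in mm, from 0 to 85.4, then the shift along the tool's x, y, z in mm, then the turn, a rotation vector about the tool's x, y, z in degrees. A call has 1 to 5 rows; each row shifts and turns the commanded pose from where the row before left it, along the tool's axes as they then stand; what a row does not reach is not made up. A row lasts 1/8 s, in which the tool goes at most 62.5 mm and 10.7 degrees, less where a joint would pass 70% of its speed; a pose out of reach is approached as far as the arm can. A call with a gripper value outside its range is refused whole. The fingers move at their own pace and stop on an object; FORCE is the grip in N (left out, the last holds). Time passes only in rows, so rows that do not move let the fingers close. It gives the time, the measured TCP pose, the force, the opening and the grip force at its end, in the units of the state.
- r.sense(): the state, without advancing time (a new reading comes with each control period).
- r.capture(name): name is "scene" or "top"; returns a dict with "image" (480x640x3 uint8, red, green, blue), "z_map" (480x640 float32, mm along the optical axis (not along the pixel's ray), 0 where there is no reading), "camera_matrix" (3x3 intrinsics, pixels), "cam_to_world" (4x4, takes a point from camera to world coordinates). Camera axes: x right, y down, z forward; pixel columns grow to the right and rows downward; lengths in mm; the calibration is good to about 2 mm. A picture is of the moment at which its call begins.
- r.job_done(): hands the job in; it is judged then, once.
The state is a dict: "time_s": time; "qpos": joint angles; "qvel": joint speeds; "joint_efforts": joint torques, N m; "tool_pos": TCP position; "orientation": TCP orientation; "ft_force": force on the tool from outside, world axes, zero at the start; "wrist_torque": the same for the moment, N m; "finger_gap": finger opening in mm; "grip_force": force on a finger pad.
Only numpy, scipy, OpenCV 4.12 (cv2) and the standard library are available. Lean on these libraries where they do the work, as an engineer would, in place of code of your own. Each camera call takes 0.05 s, during which the arm holds its last target. There are 200 camera calls.

TASK

Using the scoop, not the gripper's own fingers, scoop at least three of the black knobs from the parts tray and tip them into the steel dish, leaving none on the bench, then put the scoop back in the tray. After filling the dish, slide it along the bench, without lifting or tipping it, until it stands inside the white circle under the magnifier lamp. Do not bump the lamp or disturb the other things on the bench.

Things in the scene. Friction and masses are not known exactly. Their poses are not given: they have to be found in the camera images.
- tray: Fixed grey plastic tray, a straight open channel; x runs along it, away from the robot. Origin: centre of its underside. Outside 240 (x) x 90 (y) x 30 tall, walls 5, floor top at z=4, inside y -40 to 40, x -115 to 115. The far (+x) end is a 45-degree slope leaving the floor at x=93, 29 high at x=115.
- scoop: Aluminium scoop, 120 g, standing level in the tray's near end, open to the tray's +x. Origin: centre of the pan's underside; x to the open lip, z up. Pan 70 long (x -35 to 35), 62 wide, floor 2 (tapering to a sharp lip), side walls 22 high, back wall 34. Black handle, 14 x 14 section, leans back 25 degrees from vertical from (-29,0,30) to (-63,0,102).
- scoop_grip (a point): Point on the handle's centre line at (-50, 0, 75) in the scoop's frame, 30 mm below the handle's top end; axes as the scoop's. Pinch it across y
- scoop_lip (a point): Middle of the underside of the scoop's open front edge, (35, 0, 0) in the scoop's frame
- knob0: Black plastic control knob, a round-edged disc 18 dia x 14 tall, 12 g, all five alike; origin at its centre; starts lying flat in the far part of the tray
- knob1: Black plastic control knob, a round-edged disc 18 dia x 14 tall, 12 g, all five alike; origin at its centre; starts lying flat in the far part of the tray
- knob2: Black plastic control knob, a round-edged disc 18 dia x 14 tall, 12 g, all five alike; origin at its centre; starts lying flat in the far part of the tray
- knob3: Black plastic control knob, a round-edged disc 18 dia x 14 tall, 12 g, all five alike; origin at its centre; starts lying flat in the far part of the tray
- knob4: Black plastic control knob, a round-edged disc 18 dia x 14 tall, 12 g, all five alike; origin at its centre; starts lying flat in the far part of the tray
- dish: Round open steel dish on the bench, 400 g. Origin: centre of its underside, z up. 106 dia at the bottom, 120 at the rim, 38 tall, wall 3, inner floor at z=3. One straight level handle points along its -x (roughly to the robot): bar 14 wide (y) x 12 high, centre z=30, from x=-58 to -138.
- dish_grip (a point): Point in the middle of the dish's handle, (-105, 0, 30) in the dish's frame
- lamp: Fixed magnifier lamp. Origin on the bench under the centre of its round head, z up. Head: disc 200 dia, underside 198 above the bench, top 245, a housing to 275 on its +x side. Two thin bars lead from it along the lamp's +x, 265 to 305 high, to a post with a round foot (130 dia) 290 from the origin.
- mark (a point): Centre of the white painted circle on the bench under the lamp's head (inner diameter 136, painted flat, nothing to bump over); the place for the dish
- reel: Bystander: solder reel, steel spool 60 dia x 45 tall mm; origin at its underside; leave alone
- jar: Bystander: small amber glass jar with black cap, 48 dia x 65 tall mm; origin at its underside; leave alone
- carton: Bystander: blue cardboard carton 100 x 70 x 55 mm; origin at its underside; leave alone
- driver: Bystander: screwdriver lying flat, about 200 long, along its own x, 30 thick mm; origin at its underside; leave alone
- board: Bystander: small blue circuit board 110 x 80 with parts on it, 18 tall mm; origin at its underside; leave alone
- cup: Bystander: white ceramic cup, 64 dia x 60 tall mm; origin at its underside; leave alone

How it is judged:
By the outcome, as a careful person would: the job done as asked, in the order asked, and still so for the second after the job is handed in, with the robot touching nothing.
It also fails if it takes over 70 s, if anything falls off the work surface, if the arm or the gripper's body presses on something with over 40 N, if the wrist force passes 120 N, or if a joint passes its speed limit or range.

## Working session

There is one attempt and no reset: what is moved stays moved. The work goes in short steps, Python scripts to look and compute and a shell command to move; the robot and the scene stay as the last step left them, time stands still between calls to the robot, and variables do not carry over. Pictures are saved under pics/ and viewed, at most 10 in all, crops included, and the job is handed in when it is done.

```bash
ls; mkdir -p pics
python3 - <<'E'
from bench import r
import cv2,numpy as np
for n in("scene","top"):
    c=r.capture(n); np.savez(f"pics/{n}0.npz",**c)
    cv2.imwrite(f"pics/{n}0.png",c["image"][:,:,::-1])
    print(n,c["camera_matrix"].round(1).tolist(),c["cam_to_world"].round(3).tolist(),(c["z_map"]>0).mean())
s=r.sense();print(s)
E
```

```text
pics
scene [[575.3, 0.0, 327.3], [0.0, 575.3, 232.9], [0.0, 0.0, 1.0]] [[0.062, 0.711, -0.7, 1628.725], [0.998, -0.044, 0.045, -74.225], [0.001, -0.702, -0.713, 1126.513], [0.0, 0.0, 0.0, 1.0]] 0.996064453125
top [[447.2, 0.0, 323.1], [0.0, 447.2, 241.3], [0.0, 0.0, 1.0]] [[0.029, -0.995, 0.098, 514.241], [-0.999, -0.031, -0.015, 12.287], [0.018, -0.098, -0.995, 1065.027], [0.0, 0.0, 0.0, 1.0]] 0.9956673177083334
{'time_s': 0.1, 'qpos': array([-1.17371452e+00,  3.08965300e-01,  1.63507643e+00,  2.00735884e-05,
        1.19970974e+00, -6.96872485e-02]), 'qvel': array([ 7.30591895e-05, -1.30726933e-03, -2.30545542e-03,  4.15549640e-04,
        2.31628577e-04, -7.03463989e-05]), 'joint_efforts': array([ 4.45478727e-04, -4.16409409e+01, -2.77644128e+01, -4.55607972e-05,
        4.02420366e-03, -1.20275033e-06]), 'tool_pos': array([ 280.95425487, -557.46667631,  241.12422158]), 'orientation': array([-1.06649934e-03,  9.72889501e-01,  2.31267927e-01, -1.66682981e-04]), 'ft_force': array([ 0.30607244,  0.77790716, -0.4319001 ]), 'wrist_torque': array([-0.05872528,  0.04868412,  0.00600695]), 'grip_force': 0.0, 'finger_gap': 85.44237614043465}
```

View pics/scene0.png

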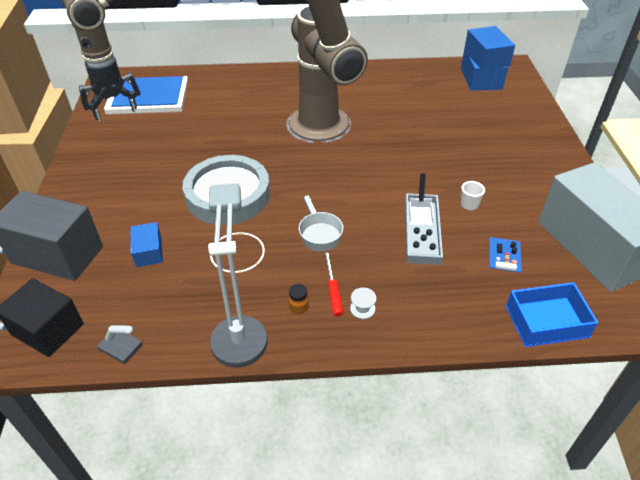

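View pics/top0.png

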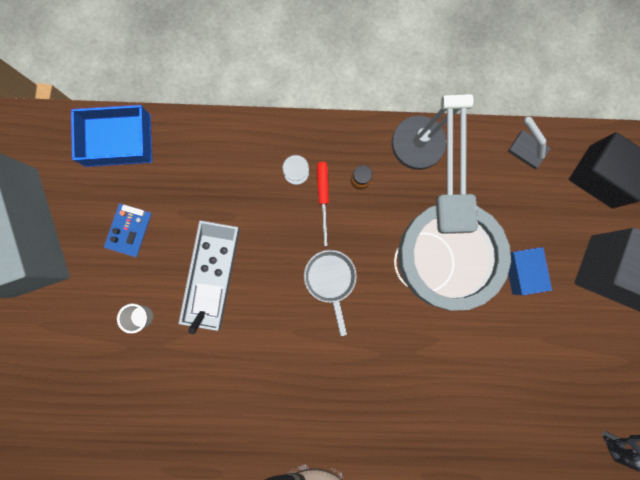

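The scene view shows the tray centred near (423,228) with the scoop handle at (422,185) and five knobs around (425,238). The dish is at (321,231) with its handle end at (308,198), the white circle at (237,252) and the lamp head at (226,185). In the top view the tray is near (209,276), the knobs near (213,258), the dish at (330,276), its handle end at (342,334), and the circle at about (424,262), partly under the head.

```bash
cat > h.py <<'E'
import numpy as np,cv2
def ray(c,uv):
    K,T=c["camera_matrix"],c["cam_to_world"]
    d=np.c_[np.atleast_2d(uv),np.ones(len(np.atleast_2d(uv)))]@np.linalg.inv(K).T@T[:3,:3].T
    return T[:3,3],d
def plane(c,uv,z):
    o,d=ray(c,uv); return o+d*((z-o[2])/d[:,2])[:,None]
def tri(c1,uv1,c2,uv2):
    o1,d1=ray(c1,uv1);o2,d2=ray(c2,uv2);out=[]
    for a,b in zip(d1,d2):
        t=np.linalg.lstsq(np.c_[a,-b],o2-o1,rcond=None)[0]
        p,q=o1+t[0]*a,o2+t[1]*b; out.append([*(p+q)/2,np.linalg.norm(p-q)])
    return np.array(out)
def proj(c,P):
    T=np.linalg.inv(c["cam_to_world"]);p=np.atleast_2d(P)@T[:3,:3].T+T[:3,3];p=p@c["camera_matrix"].T
    return p[:,:2]/p[:,2:]
def blobs(mask,amin,amax=1e9):
    n,l,s,ce=cv2.connectedComponentsWithStats(mask.astype(np.uint8))
    return [(s[i,4],ce[i].round(1).tolist(),s[i,:4].tolist(),l==i) for i in range(1,n) if amin<=s[i,4]<=amax]
E
python3 - <<'E'
import numpy as np,cv2
from h import *
S=np.load("pics/scene0.npz");T=np.load("pics/top0.npz")
for n,c,box in(("top",T,(170,215,250,340)),("scene",S,(398,168,452,268))):
    im=c["image"];hsv=cv2.cvtColor(im,cv2.COLOR_RGB2HSV)
    x0,y0,x1,y1=box;M=np.zeros(im.shape[:2],bool);M[y0:y1,x0:x1]=1
    dark=(hsv[...,2]<70)&(hsv[...,1]<90)&M
    for b in blobs(dark,8): print(n,"dark",b[:3])
    for b in blobs((hsv[...,1]<60)&(hsv[...,2]>70),150,20000): print(n,"grey",b[:3])
def crop(c,b,f): return cv2.resize(c["image"][b[1]:b[3],b[0]:b[2],::-1],None,fx=f,fy=f,interpolation=cv2.INTER_CUBIC)
a=crop(T,(175,215,265,340),4.5);b=crop(S,(380,165,460,270),5)
h=max(a.shape[0],b.shape[0]);pad=lambda i:cv2.copyMakeBorder(i,0,h-i.shape[0],0,0,cv2.BORDER_CONSTANT)
o=np.hstack([pad(a),pad(b)])[:600,:800];print(a.shape,o.shape)
cv2.imwrite("pics/c1.png",o)
a=crop(T,(290,240,360,340),5.5);b=crop(S,(290,190,350,260),6.5)
h=max(a.shape[0],b.shape[0]);cv2.imwrite("pics/c2.png",np.hstack([pad(a),pad(b)]))
E
```

```text
top dark (np.int32(146), [196.0, 322.7], [189, 312, 15, 22])
top grey (np.int32(573), [611.3, 168.8], [595, 146, 34, 45])
top grey (np.int32(6404), [26.4, 227.4], [0, 153, 70, 135])
top grey (np.int32(649), [295.5, 169.3], [282, 155, 27, 30])
top grey (np.int32(265), [362.4, 173.8], [353, 165, 19, 18])
top grey (np.int32(167), [132.2, 210.1], [121, 204, 24, 15])
top grey (np.int32(4378), [209.1, 274.4], [178, 220, 62, 111])
top grey (np.int32(1094), [630.1, 264.5], [614, 228, 26, 67])
top grey (np.int32(2469), [330.8, 280.1], [304, 250, 53, 86])
top grey (np.int32(847), [133.6, 317.7], [117, 303, 36, 31])
top grey (np.int32(366), [317.3, 474.2], [298, 465, 44, 15])
scene dark (np.int32(120), [421.6, 186.6], [419, 174, 6, 27])
scene dark (np.int32(14), [415.9, 230.6], [414, 228, 5, 5])
scene dark (np.int32(13), [428.5, 232.6], [427, 230, 4, 5])
scene dark (np.int32(17), [423.1, 237.6], [421, 235, 5, 6])
scene dark (np.int32(19), [415.7, 244.3], [414, 242, 5, 5])
scene dark (np.int32(15), [432.1, 246.5], [430, 245, 5, 4])
scene grey (np.int32(12620), [603.9, 194.9], [539, 37, 101, 255])
scene grey (np.int32(832), [148.2, 104.3], [104, 76, 84, 38])
scene grey (np.int32(8621), [229.5, 239.9], [182, 154, 88, 213])
scene grey (np.int32(574), [471.4, 194.2], [461, 180, 25, 30])
scene grey (np.int32(4296), [37.1, 227.3], [0, 191, 88, 89])
scene grey (np.int32(2335), [423.0, 229.0], [405, 193, 38, 72])
scene grey (np.int32(1537), [319.7, 228.6], [298, 195, 46, 56])
scene grey (np.int32(706), [362.7, 302.7], [350, 287, 27, 32])
scene grey (np.int32(1019), [118.9, 341.9], [97, 325, 45, 39])
scene grey (np.int32(2076), [20.4, 457.2], [0, 418, 60, 62])
(562, 405, 3) (562, 800, 3)
```

View pics/c1.png

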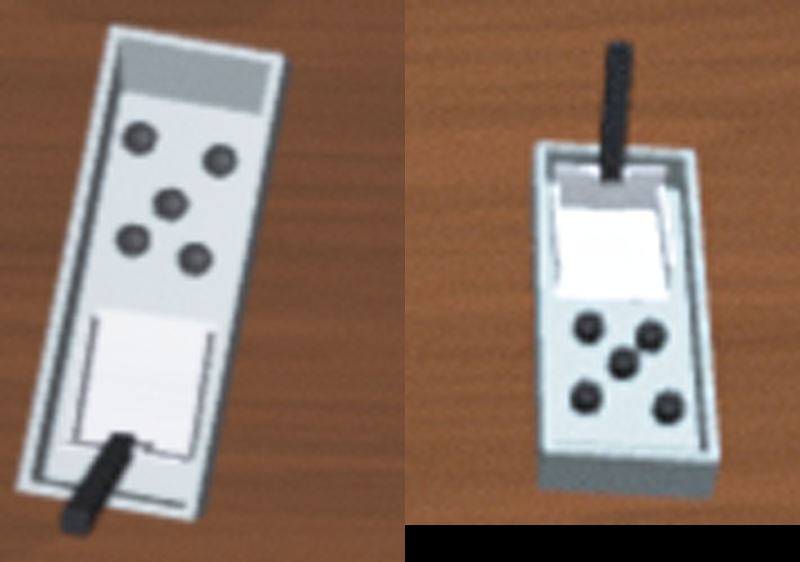

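The close-up (top view left, scene view right) shows the tray rim corners clearly: in crop pixels (110,27), (285,55), (195,520), (18,488), and in the scene half (537,145), (693,150), (718,462), (540,455). The five knobs lie loose in the far half, and the scoop's black handle leans over the near wall.

```bash
cat > m.py <<'E'
import numpy as np,cv2
from h import *
np.set_printoptions(suppress=True,precision=1)
S=np.load("pics/scene0.npz");T=np.load("pics/top0.npz")
t=lambda p:(np.array(p)+.5)/4.5-.5+np.array([175,215]); s=lambda p:(np.array(p)-[405,0]+.5)/5-.5+np.array([380,165])
# tray rim corners FL FR NR NL (L=+y)
tc=t([(110,27),(285,55),(195,520),(18,488)]);sc=s([(718,462),(540,455),(537,145),(693,150)])
C=tri(T,tc,S,sc);print("corners",C)
A=plane(T,tc,30);B=plane(S,sc,30);print("top/scene z30",A[:,:2].tolist(),B[:,:2].tolist())
for P in(A,B,C): print("c",P.mean(0),"len",np.linalg.norm(P[0]-P[3]),np.linalg.norm(P[1]-P[2]),"wid",np.linalg.norm(P[0]-P[1]),np.linalg.norm(P[3]-P[2]),"yaw",np.degrees(np.arctan2(*( (P[0]+P[1]-P[2]-P[3])[[1,0]]))))
kt=t([(138,137),(219,160),(171,204),(132,240),(195,259)]);ks=s([(668,408),(585,397),(624,362),(652,335),(588,327)])
print("knobs",tri(T,kt,S,ks))
print("handle top end",tri(T,t([(75,520)]),S,s([(620,45)])))
print("handle blob",tri(T,[(196,322.7)],S,[(421.6,186.6)]))
# scoop lip corners on z=5 and pan back corners
print("lip z4", plane(T,t([(97,312),(216,328)]),4), plane(S,s([(666,298),(558,296)]),4))
# dish
for n,c,box in(("top",T,(300,245,360,340)),("scene",S,(294,190,350,255))):
    hsv=cv2.cvtColor(c["image"],cv2.COLOR_RGB2HSV);x0,y0,x1,y1=box
    M=np.zeros(hsv.shape[:2],bool);M[y0:y1,x0:x1]=1
    b=max(blobs((hsv[...,1]<70)&(hsv[...,2]>70)&M,100),key=lambda b:b[0])
    cnt=max(cv2.findContours(b[3].astype(np.uint8),0,1)[0],key=len)[:,0].astype(float)
    P=plane(c,cnt,38); 
    ctr=np.median(P,0)[:2]
    for k in range(30):
        d=np.hypot(*(P[:,:2]-ctr).T);k_=abs(d-60)<(12 if k<15 else 4)
        x=P[k_,:2];q=np.linalg.lstsq(np.c_[2*x,np.ones(len(x))],(x**2).sum(1),rcond=None)[0];ctr=q[:2];R=np.sqrt(q[2]+ctr@ctr)
    print(n,"dish rim z38",ctr,R,len(x))
    ys,xs=np.nonzero(b[3]);H=plane(c,np.c_[xs,ys],36)[:,:2];d=np.linalg.norm(H-ctr,axis=1);h=H[d>75]
    print(" handle mean",h.mean(0),"max d",d.max(),"yaw",np.degrees(np.arctan2(*((ctr-h.mean(0))[[1,0]]))))
# ring
for n,c,box in(("scene",S,(200,225,275,280)),("top",T,(385,220,470,300))):
    hsv=cv2.cvtColor(c["image"],cv2.COLOR_RGB2HSV);x0,y0,x1,y1=box
    M=np.zeros(hsv.shape[:2],bool);M[y0:y1,x0:x1]=1
    ys,xs=np.nonzero(M&(hsv[...,1]<90)&(hsv[...,2]>150));X=plane(c,np.c_[xs,ys],0)[:,:2]
    best=(0,)
    rng=np.random.default_rng(0)
    for k in range(3000):
        x=X[rng.choice(len(X),3,False)]
        q=np.linalg.lstsq(np.c_[2*x,np.ones(3)],(x**2).sum(1),rcond=None)[0];R=np.sqrt(max(q[2]+q[:2]@q[:2],0))
        if 65<R<75:
            i=abs(np.hypot(*(X-q[:2]).T)-R)<3
            if i.sum()>best[0]: best=(i.sum(),q[:2],R,i)
    x=X[best[3]];q=np.linalg.lstsq(np.c_[2*x,np.ones(len(x))],(x**2).sum(1),rcond=None)[0]
    print(n,"ring",best[0],q[:2],np.sqrt(q[2]+q[:2]@q[:2]))
E
python3 m.py
```

```text
corners [[656.  285.2  29.6   1.8]
 [644.4 194.8  28.2   1.5]
 [406.3 230.   28.7   0.8]
 [420.1 318.   32.5   0.6]]
top/scene z30 [[655.9770441733474, 286.0065403748681], [644.2333034351441, 195.2617607438885], [406.4367572905013, 229.28618661409757], [419.9260542248337, 319.06183868060344]] [[656.4907384688537, 284.124670104483], [646.073567466256, 193.57793656661136], [407.7139543489227, 230.06107384448302], [417.42473494489764, 318.5615898571462]]
c [531.6 257.4  30. ] len 238.35419568733096 240.2183567384445 wid 91.50153264727969 90.78341718479707 yaw -8.057476080587822
c [531.9 256.6  30. ] len 241.53354939421465 241.1354898621952 wid 91.1439981900931 89.03168309254193 yaw -8.449319359412325
c [531.7 257.   29.7   1.2] len 238.09463300939163 240.66012812414095 wid 91.14543148598426 89.15768783150868 yaw -8.162728889724676
knobs [[600.8 272.   12.4   1.6]
 [590.1 229.3  12.3   1.6]
 [566.4 253.7  13.    0.1]
 [547.1 272.8  13.1   0.2]
 [538.2 239.5  12.4   0.8]]
handle top end [[412.9 268.5 106.5   1.1]]
handle blob [[425.3 268.4  69.9   2.2]]
lip z4 [[509.3 291.2   4. ]
 [502.8 228.9   4. ]] [[510.1 288.6   4. ]
 [504.9 228.9   4. ]]
top dish rim z38 [537.  -21.2] 60.11679068058476 145
 handle mean [433.9 -47.9] max d 138.3562642257204 yaw 14.506978694237791
scene dish rim z38 [537.7 -22.3] 60.6390006690338 69
 handle mean [506.  -40.5] max d 139.8279255565641 yaw 29.74845167952229
scene ring 270 [ 577.5 -247.9] 69.88144896507018
top ring 484 [ 571.1 -278. ] 71.91286727786574
```

View pics/c2.png

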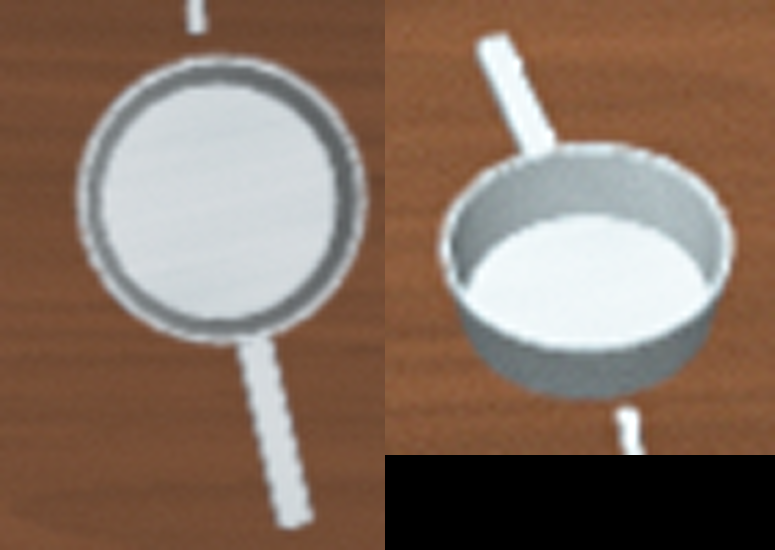

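The dish close-up shows the round rim and its straight handle, which ends at top-crop (294,522) and scene-crop (492,37). The tip of the screwdriver lies just beyond the dish. I'll write the planner, finish the dish and ring checks, and start moving.

```bash
cat > plan.py <<'E'
import numpy as np
from scipy.spatial.transform import Rotation as Ro
from scipy.linalg import logm,expm
np.set_printoptions(suppress=True,precision=2)
def rot(yaw,tilt,half=True):
    s,c=np.sin(np.radians(tilt)),np.cos(np.radians(tilt)); k=-1 if half else 1
    return Ro.from_euler('z',yaw,degrees=True).as_matrix()@np.array([[k*c,0,s],[0,-k,0],[k*s,0,-c]])
def pose(R,p):
    T=np.eye(4);T[:3,:3]=R;T[:3,3]=p;return T
def cur(s):
    w,x,y,z=s["orientation"];return pose(Ro.from_quat([x,y,z,w]).as_matrix(),s["tool_pos"])
def rows(A,B,vmax=55,wmax=10,n=None):
    L=np.linalg.inv(A)@B; a=np.degrees(np.linalg.norm(Ro.from_matrix(L[:3,:3]).as_rotvec()));d=np.linalg.norm(L[:3,3])
    n=n or max(1,int(np.ceil(max(d/vmax,a/wmax))))
    E=expm(np.real(logm(L))/n); return n,np.r_[E[:3,3],np.degrees(Ro.from_matrix(E[:3,:3]).as_rotvec())].round(2).tolist()
def tilt_yaw(M): z=M[:3,2];return np.degrees(np.arcsin(np.clip(np.hypot(z[0],z[1]),0,1))),np.degrees(np.arctan2(M[1,1],M[0,1]))-90
E
python3 - <<'E'
import numpy as np,cv2
from h import *
S=np.load("pics/scene0.npz");T=np.load("pics/top0.npz")
np.set_printoptions(suppress=True,precision=1)
a=(np.array([[294,522],[220,200]])+.5)/5.5-.5+[290,240];b=(np.array([[492,37],[588,245]])-[385,0]+.5)/6.5-.5+[290,190]
print("dish handle end, rim centre(rough)",tri(T,a,S,b))
hsv=cv2.cvtColor(T["image"],cv2.COLOR_RGB2HSV);M=np.zeros(hsv.shape[:2],bool);M[225:300,388:404]=1
ys,xs=np.nonzero(M&(hsv[...,1]<90)&(hsv[...,2]>150));X=plane(T,np.c_[xs,ys],0)[:,:2];
d=np.hypot(*(X-[577.5,-247.9]).T);print("top ring left arc r about scene centre",len(d),np.percentile(d,[5,50,95]))
print("lamp head top centre approx (z245)",plane(T,[(456,256)],245))
from plan import *; from bench import r
A=cur(r.sense());W1=A.copy();W1[:3,3]=400,0,330;W2=A.copy();W2[:3,3]=390,275,250
print(rows(A,W1),rows(W1,W2));R=pose(rot(-5.5,0),W2[:3,3]);print(rows(W2,R))
print(rows(R,pose(rot(-5.5,25),W2[:3,3])))
E
```

```text
dish handle end, rim centre(rough) [[405.1 -55.6  36.7   1.6]
 [536.4 -21.2  37.    0.9]]
top ring left arc r about scene centre 123 [52.1 70.6 74. ]
lamp head top centre approx (z245) [[ 575.6 -246.5  245. ]]
(11, [32.47, -40.4, -7.99, 0.0, -0.0, 0.0]) (6, [19.13, -41.65, 13.43, 0.0, -0.0, 0.0])
(15, [-0.0, 0.0, 0.0, -0.0, -0.01, -9.85])
(3, [-0.0, 0.0, 0.0, 0.0, -8.33, 0.0])
```

```bash
python3 -m inch '[[85,32.5,-40.4,-8,0,0,0],[85,32.5,-40.4,-8,0,0,0],[85,32.5,-40.4,-8,0,0,0],[85,32.5,-40.4,-8,0,0,0],[85,32.5,-40.4,-8,0,0,0]]'
python3 -m inch '[[85,32.5,-40.4,-8,0,0,0],[85,32.5,-40.4,-8,0,0,0],[85,32.5,-40.4,-8,0,0,0],[85,32.5,-40.4,-8,0,0,0],[85,32.5,-40.4,-8,0,0,0]]'
python3 -m inch '[[85,32.5,-40.4,-8,0,0,0],[85,19,-41.6,13.4,0,0,0],[85,19,-41.6,13.4,0,0,0],[85,19,-41.6,13.4,0,0,0]]'
python3 -m inch '[[85,19,-41.6,13.4,0,0,0],[85,19,-41.6,13.4,0,0,0],[85,19,-41.6,13.4,0,0,0],[85,0,0,0,0,0,-9.85],[85,0,0,0,0,0,-9.85]]'
python3 -m inch '[[85,0,0,0,0,0,-9.85],[85,0,0,0,0,0,-9.85],[85,0,0,0,0,0,-9.85],[85,0,0,0,0,0,-9.85],[85,0,0,0,0,0,-9.85]]'
python3 -m inch '[[85,0,0,0,0,0,-9.85],[85,0,0,0,0,0,-9.85],[85,0,0,0,0,0,-9.85],[85,0,0,0,0,0,-9.85],[85,0,0,0,0,0,-9.85]]'
python3 -m inch '[[85,0,0,0,0,0,-9.85],[85,0,0,0,0,0,-9.85],[85,0,0,0,0,0,-9.85],[85,0,0,0,0,-8.33,0],[85,0,0,0,0,-8.33,0]]'
python3 -m inch '[[85,0,0,0,0,-8.33,0],[85,0,0,0,0,0,0]]'
cat > st.py <<'E'
from bench import r
from plan import *
s=r.sense();A=cur(s);print(s["time_s"],A[:3,3],"tilt,yaw",tilt_yaw(A),"q",s["qpos"],"F",s["ft_force"],s["finger_gap"],s["grip_force"])
E
python3 - <<'E'
from st import *
g=np.array([423,267.6,79]);
for back in(60,0):
    B=pose(rot(-5.5,25),g+rot(-5.5,25)[:,2]*(8-back));print(B[:3,3],rows(A,B));A=B
E
```

```text
time_s: 0.72
tool_pos: [335.4, -302.7, 282.1]
orientation: [-0.0, 0.973, 0.231, -0.0]
ft_force: [1.8, 0.9, 0.6]
finger_gap: 84.9
grip_force: 0.0
time_s: 1.35
tool_pos: [389.5, -49.4, 322.3]
orientation: [0.0, 0.973, 0.231, 0.0]
ft_force: [0.7, -0.6, -0.6]
finger_gap: 84.6
grip_force: 0.0
time_s: 1.85
tool_pos: [394.7, 138.2, 289.5]
orientation: [0.0, 0.973, 0.231, 0.0]
ft_force: [1.5, -0.1, 0.3]
finger_gap: 85.1
grip_force: 0.0
time_s: 2.48
tool_pos: [389.1, 274.3, 248.9]
orientation: [0.0, 0.917, 0.398, -0.001]
ft_force: [0.5, 0.3, -0.2]
finger_gap: 85.2
grip_force: 0.0
time_s: 3.1
tool_pos: [389.6, 273.6, 249.4]
orientation: [-0.0, 0.669, 0.743, -0.0]
ft_force: [-0.1, 0.5, 1.1]
finger_gap: 85.0
grip_force: 0.0
time_s: 3.72
tool_pos: [389.6, 273.6, 249.4]
orientation: [-0.0, 0.298, 0.954, -0.0]
ft_force: [0.7, -0.2, -0.5]
finger_gap: 85.1
grip_force: 0.0
time_s: 4.35
tool_pos: [390.4, 273.6, 249.8]
orientation: [0.147, 0.048, 0.988, -0.007]
ft_force: [0.3, -0.5, -0.1]
finger_gap: 85.2
grip_force: 0.0
time_s: 4.6
tool_pos: [387.2, 273.1, 248.0]
orientation: [0.214, 0.045, 0.976, -0.011]
ft_force: [-0.3, -0.3, -0.1]
finger_gap: 84.9
grip_force: 0.0
4.6 [387.23 273.14 247.98] tilt,yaw (np.float64(24.78722422938615), np.float64(-5.3175300177364875)) q [ 0.72 -0.15  2.18 -0.42  0.85 -0.52] F [-0.33 -0.26 -0.06] 84.85514419620813 0.0
[401.13 269.71 126.13] (3, [12.79, -0.62, 38.84, -0.03, -0.07, 0.08])
[426.37 267.28  71.75] (2, [-0.0, 0.0, 30.0, 0.0, 0.0, 0.0])
```

```bash
python3 -m inch '[[85,12.8,-0.6,38.8,0,0,0],[85,12.8,-0.6,38.8,0,0,0],[85,12.8,-0.6,38.8,0,0,0],[85,0,0,0,0,0,0]]'
python3 - <<'E'
from st import *
import cv2
from h import *
B=pose(rot(-5.5,25),[426.37,267.28,71.75]);print(rows(A,B))
T=r.capture("top");S=r.capture("scene")
f=lambda c,b,k:cv2.resize(c["image"][b[1]:b[3],b[0]:b[2],::-1],None,fx=k,fy=k,interpolation=cv2.INTER_CUBIC)
cv2.imwrite("pics/c3.png",np.hstack([f(T,(160,250,250,350),4.4),f(S,(375,135,475,235),4.4)[:440]]))
print(proj(T,B[:3,3]),proj(S,B[:3,3]))
E
```

```text
time_s: 5.1
tool_pos: [402.9, 268.3, 124.9]
orientation: [0.213, 0.047, 0.976, -0.014]
ft_force: [0.3, -0.9, 0.5]
finger_gap: 85.1
grip_force: 0.0
5.1 [402.92 268.26 124.87] tilt,yaw (np.float64(24.609547572143352), np.float64(-5.627843396848618)) q [ 0.69  0.08  2.26 -0.58  0.57 -0.33] F [ 0.34 -0.9   0.48] 85.13619433837778 0.0
(2, [0.45, 0.79, 29.02, -0.19, -0.2, 0.02])
[[196.83 322.33]] [[421.74 186.29]]
```

View pics/c3.png

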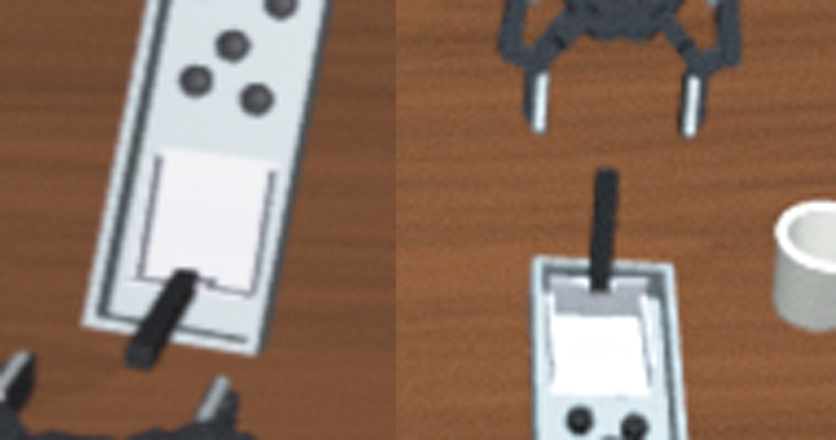

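The fingers straddle the handle: scene-crop fingers at (540,130) and (690,133), handle at (605,175). The lateral offset is small enough to go in and close.

```bash
python3 -m inch '[[85,0.4,0.4,29,0,-0.2,0],[85,0.4,0.4,29,0,-0.2,0],[85,0,0,0,0,0,0]]'
python3 -m inch '[[5,0,0,0,0,0,0],[5,0,0,0,0,0,0],[5,0,0,0,0,0,0],[5,0,0,0,0,0,0],[5,0,0,0,0,0,0]]' 80
python3 st.py
```

```text
time_s: 5.58
tool_pos: [429.0, 269.2, 76.0]
orientation: [0.22, 0.047, 0.974, -0.011]
ft_force: [-1.1, 0.2, -0.9]
finger_gap: 85.1
grip_force: 0.0
time_s: 6.2
tool_pos: [427.9, 269.2, 75.7]
orientation: [0.22, 0.047, 0.974, -0.011]
ft_force: [-4.2, -1.3, 4.5]
finger_gap: 12.7
grip_force: 78.3
6.2 [427.92 269.18  75.73] tilt,yaw (np.float64(25.41495175819408), np.float64(-5.5082817912903295)) q [ 0.65  0.22  2.24 -0.73  0.45 -0.19] F [-4.18 -1.25  4.54] 12.679434502776868 78.28825235366821
```

```bash
cat > sc.py <<'E'
from st import *
import os
tray=pose(Ro.from_euler('z',-8.15,degrees=True).as_matrix(),[531.7,257,0])
def sp(lip,pitch=0,yaw=0,base=tray):   # scoop pose from lip position; pitch>0 = lip down
    R=Ro.from_euler('ZY',[yaw,pitch],degrees=True).as_matrix();return base@pose(R,np.array(lip)-R@[35,0,0])
if not os.path.exists("k.npy"):
    np.save("k.npy",np.linalg.inv(pose(Ro.from_euler('z',-5.5,degrees=True).as_matrix(),[474.5,263.5,4]))@A)
K=np.load("k.npy")
def now():  # scoop lip in tray frame and pitch/yaw
    Sx=np.linalg.inv(tray)@A@np.linalg.inv(K);return (Sx@[35,0,0,1])[:3],Ro.from_matrix(Sx[:3,:3]).as_euler('ZYX',degrees=True)
def go(*sps,**k):
    a=A
    for q in sps: b=q@K;print(b[:3,3],rows(a,b,**k));a=b
E
python3 - <<'E'
from sc import *
print(now());go(sp([-20,3,4.0]),sp([88,3,3.5]),vmax=15)
E
```

```text
6.2 [427.92 269.18  75.73] tilt,yaw (np.float64(25.41495175819408), np.float64(-5.5082817912903295)) q [ 0.65  0.22  2.24 -0.73  0.45 -0.19] F [-4.18 -1.25  4.54] 12.679434502776868 78.28825235366821
(array([-22.58,  -0.06,   4.  ]), array([2.65, 0.  , 0.  ]))
[431.42 275.59  75.73] (1, [-2.58, 6.72, 1.23, 1.14, -0.0, 2.39])
[538.33 260.28  75.23] (8, [-12.17, 0.0, 5.85, -0.0, -0.0, 0.0])
```

```bash
python3 -m inch '[[5,-1.3,3.4,0.6,0.6,0,1.2],[5,-1.3,3.4,0.6,0.6,0,1.2],[5,0,0,0,0,0,0]]'
python3 - <<'E'
from sc import *
import cv2
from h import *
print(now());go(sp([75,3,3.5]),vmax=8)
T=r.capture("top");f=lambda c,b,k:cv2.resize(c["image"][b[1]:b[3],b[0]:b[2],::-1],None,fx=k,fy=k,interpolation=cv2.INTER_CUBIC)
S=r.capture("scene")
cv2.imwrite("pics/c4.png",np.hstack([f(T,(170,215,250,325),5),f(S,(395,185,455,275),6)[:550,:390]] if 0 else [f(T,(170,215,250,325),5),cv2.resize(f(S,(395,185,455,275),6),(366,550))]))
E
```

```text
time_s: 6.58
tool_pos: [432.0, 275.9, 75.7]
orientation: [0.22, 0.069, 0.973, -0.016]
ft_force: [-0.7, -0.3, 4.3]
finger_gap: 12.6
grip_force: 78.4
6.575 [431.96 275.94  75.74] tilt,yaw (np.float64(25.435121885096123), np.float64(-8.159530188278296)) q [ 0.67  0.24  2.22 -0.74  0.48 -0.13] F [-0.69 -0.29  4.28] 12.622175875081465 78.4249198436737
(array([-19.49,   3.37,   4.04]), array([-0.  , -0.02, -0.04]))
[525.46 262.13  75.23] (12, [-7.1, -0.03, 3.42, -0.0, 0.0, 0.0])
```

View pics/c4.png

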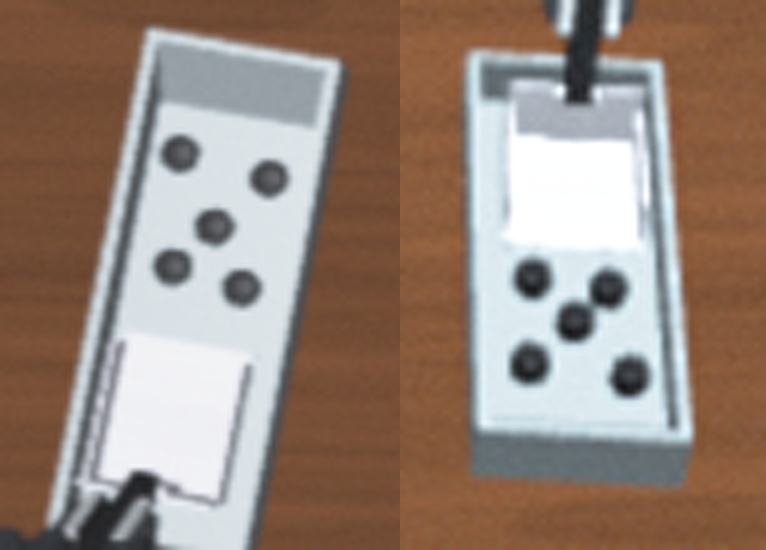

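Run:
```python
from sc import *
from h import *
T=np.load("pics/top0.npz");S=np.load("pics/scene0.npz")
t=lambda p:(np.array(p)+.5)/5-.5+np.array([170,215]); s=lambda p:(np.array(p)-[400,0]+.5)/np.array([6.1,6.11])-.5+np.array([395,185])
L=lambda P:((np.c_[P,np.ones(len(P))]-[*tray[:3,3],0])[:,:3]@tray[:3,:3])
print(L(plane(T,t([(120,336),(253,354)]),4)),L(plane(S,s([(640,249),(505,245)]),4)))
# knobs
print(L(tri(T,t([(180,154),(269,178),(215,226),(173,266),(241,288)]),S,s([(630,374),(530,362),(575,322),(608,288),(533,278)]))[:,:3]))
# wall tops at rim
print(L(plane(T,t([(150,30),(342,62)]),30)))
```

```text
6.675 [431.98 275.89  75.74] tilt,yaw (np.float64(25.437875288963966), np.float64(-8.154381988079678)) q [ 0.67  0.24  2.22 -0.74  0.48 -0.13] F [-0.56 -0.71  4.37] 13.071689477621494 78.41573238372803
[[-23.14  37.62   4.  ]
 [-20.8  -25.37   4.  ]] [[-21.84  33.91   4.  ]
 [-19.45 -27.25   4.  ]]
[[ 65.56  24.25  12.98]
 [ 61.62 -18.94  12.73]
 [ 35.14   1.66  12.32]
 [ 13.41  17.07  13.04]
 [  8.73 -15.93  11.98]]
[[119.15  45.1   30.  ]
 [119.79 -45.36  30.  ]]
```

Run:
```python
from sc import *
K=np.linalg.inv(sp([-21.3,4.7,4],yaw=1.8))@A;np.save("k.npy",K);sc_K=K
import sc;sc.K=K
print(now());go(sp([-12,3,3.7]),sp([76,3,3.3]),vmax=8)
```

```text
6.675 [431.98 275.89  75.74] tilt,yaw (np.float64(25.437875288963966), np.float64(-8.154381988079678)) q [ 0.67  0.24  2.22 -0.74  0.48 -0.13] F [-0.56 -0.71  4.37] 13.071689477621494 78.41573238372803
(array([-21.3,   4.7,   4. ]), array([1.8, 0. , 0. ]))
[441.34 275.38  75.44] (2, [-4.15, 0.44, 2.14, 0.39, 0.0, 0.81])
[528.45 262.9   75.04] (12, [-6.6, 0.23, 3.18, -0.0, 0.0, 0.0])
```

```bash
python3 -m inch '[[5,-4.15,0.4,2.1,0.4,0,0.8],[5,-4.15,0.4,2.1,0.4,0,0.8],[5,-6.6,0.2,3.2,0,0,0],[5,-6.6,0.2,3.2,0,0,0],[5,-6.6,0.2,3.2,0,0,0]]'
python3 -m inch '[[5,-6.6,0.2,3.2,0,0,0],[5,-6.6,0.2,3.2,0,0,0],[5,-6.6,0.2,3.2,0,0,0],[5,-6.6,0.2,3.2,0,0,0],[5,-6.6,0.2,3.2,0,0,0]]'
python3 -m inch '[[5,-6.6,0.2,3.2,0,0,0],[5,-6.6,0.2,3.2,0,0,0],[5,-6.6,0.2,3.2,0,0,0],[5,-6.6,0.2,3.2,0,0,0],[5,0,0,0,0,0,0]]'
python3 - <<'E'
from sc import *
import cv2
from h import *
print(now());go(sp([92,3,3.5]),vmax=6)
T=r.capture("top");f=lambda c,b,k:cv2.resize(c["image"][b[1]:b[3],b[0]:b[2],::-1],None,fx=k,fy=k,interpolation=cv2.INTER_CUBIC)
S=r.capture("scene")
cv2.imwrite("pics/c5.png",np.hstack([f(T,(170,215,250,325),5),cv2.resize(f(S,(395,185,455,275),6),(366,550))]))
E
```

```text
time_s: 7.3
tool_pos: [463.1, 272.6, 75.7]
orientation: [0.219, 0.085, 0.972, -0.019]
ft_force: [-4.2, 0.9, 9.3]
finger_gap: 13.2
grip_force: 79.2
time_s: 7.92
tool_pos: [499.4, 267.3, 75.7]
orientation: [0.22, 0.085, 0.972, -0.019]
ft_force: [-6.2, 0.9, 11.7]
finger_gap: 13.1
grip_force: 79.5
time_s: 8.55
tool_pos: [529.2, 263.0, 75.7]
orientation: [0.22, 0.085, 0.972, -0.019]
ft_force: [-1.4, 0.6, 7.4]
finger_gap: 12.6
grip_force: 78.8
8.55 [529.2  263.    75.71] tilt,yaw (np.float64(25.526437031930783), np.float64(-9.930552624959503)) q [ 0.53  0.35  2.06 -0.66  0.47 -0.31] F [-1.41  0.56  7.36] 12.57128216636257 78.8096559047699
(array([76.84,  3.32,  4.1 ]), array([ 0.02, -0.09,  0.06]))
[544.29 260.63  75.24] (3, [-4.53, 0.09, 2.33, 0.02, 0.03, -0.0])
```

View pics/c5.png

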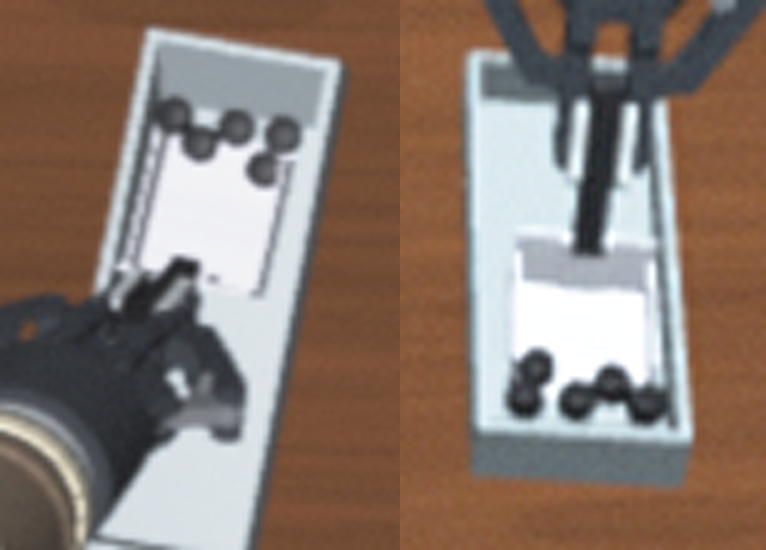

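Two knobs are already over the lip (top crop (202,143), (263,168)) and three sit against the foot of the slope. I'll push on.

```bash
python3 -m inch '[[5,-4.5,0,2.2,0,0,0],[5,-4.5,0,2.2,0,0,0],[5,-4.5,0,2.2,0,0,0],[5,0,0,0,0,0,0]]'
python3 - <<'E'
from sc import *
import cv2
from h import *
print(now());go(sp([97,3,8.5],-5),sp([102,3,14],-12),sp([102,3,25],-20),vmax=6)
T=r.capture("top");f=lambda c,b,k:cv2.resize(c["image"][b[1]:b[3],b[0]:b[2],::-1],None,fx=k,fy=k,interpolation=cv2.INTER_CUBIC)
S=r.capture("scene")
cv2.imwrite("pics/c6.png",np.hstack([f(T,(170,215,250,285),5),f(S,(395,215,455,275),6)[:350]]))
E
```

```text
time_s: 9.15
tool_pos: [541.3, 261.3, 75.7]
orientation: [0.219, 0.084, 0.972, -0.019]
ft_force: [-19.2, 2.5, 21.0]
finger_gap: 13.0
grip_force: 81.5
9.15 [541.32 261.27  75.71] tilt,yaw (np.float64(25.399550256151173), np.float64(-9.911408380868238)) q [ 0.52  0.36  2.04 -0.64  0.47 -0.35] F [-19.16   2.49  21.  ] 13.040912054630711 81.499582529068
(array([88.93,  3.35,  3.92]), array([0.04, 0.04, 0.07]))
[543.35 260.77  72.99] (1, [-0.72, -0.15, 3.35, -0.06, -5.04, 0.08])
[541.15 261.08  67.53] (1, [4.68, -0.08, 3.59, -0.2, -7.0, 0.1])
[534.67 262.01  65.04] (2, [3.32, -0.11, -1.11, -0.11, -4.0, 0.06])
```

View pics/c6.png

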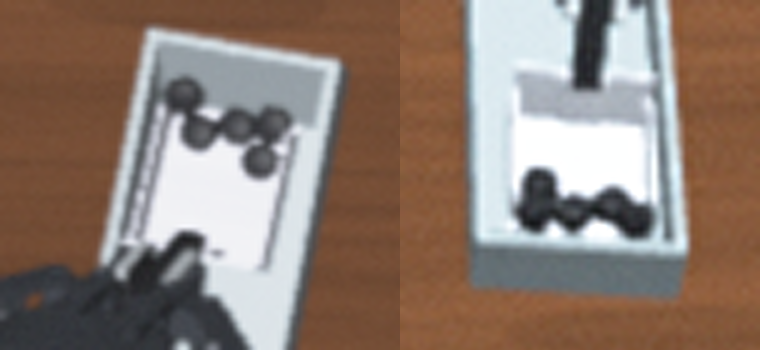

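Four knobs now lie over the pan front, and the fifth is on the slope at (183,95). The contact force shows the lip is at the slope's foot. Next I'll tilt back about the pan's rear while following the slope.

Run:
```python
from sc import *
go(sp([90,3,12.5],-6),sp([96,3,20],-12),sp([102,3,29.5],-20),sp([100,3,80],-20),wmax=4,vmax=20)
```

```text
9.25 [541.34 261.29  75.76] tilt,yaw (np.float64(25.410511933631224), np.float64(-9.899148165116657)) q [ 0.52  0.36  2.04 -0.64  0.47 -0.35] F [-17.15   3.95  20.6 ] 12.877799104482506 81.4650571346283
[535.32 261.92  75.48] (2, [2.76, -0.21, -1.25, -0.04, -3.01, 0.05])
[535.21 261.93  73.53] (2, [0.58, -0.01, 0.79, -0.08, -3.0, 0.04])
[534.67 262.01  69.54] (2, [1.48, -0.02, 1.37, -0.11, -4.0, 0.06])
[532.69 262.29 120.04] (3, [-11.52, 0.16, -12.29, 0.0, 0.0, -0.0])
```

```bash
python3 -m inch '[[5,2.8,-0.2,-1.3,0,-3,0],[5,2.8,-0.2,-1.3,0,-3,0],[5,0.6,0,0.8,0,-3,0],[5,0.6,0,0.8,0,-3,0]]'
python3 -m inch '[[5,1.5,0,1.4,0,-4,0],[5,1.5,0,1.4,0,-4,0],[5,0,0,0,0,0,0]]'
python3 - <<'E'
from sc import *
print(now())
T=r.capture("top");S=r.capture("scene")
import cv2
from h import *
f=lambda c,b,k:cv2.resize(c["image"][b[1]:b[3],b[0]:b[2],::-1],None,fx=k,fy=k,interpolation=cv2.INTER_CUBIC)
cv2.imwrite("pics/c7.png",np.hstack([f(T,(170,215,250,285),5),f(S,(395,215,455,275),6)[:350]]))
E
```

```text
time_s: 9.75
tool_pos: [535.8, 262.8, 78.9]
orientation: [0.309, 0.083, 0.947, -0.032]
ft_force: [6.0, -0.1, 1.6]
finger_gap: 12.8
grip_force: 77.9
time_s: 10.12
tool_pos: [541.2, 280.2, 113.2]
orientation: [0.338, 0.087, 0.936, -0.046]
ft_force: [0.6, -0.3, -1.7]
finger_gap: 13.0
grip_force: 78.5
10.125 [541.17 280.24 113.22] tilt,yaw (np.float64(39.84989840308412), np.float64(-11.133591846359622)) q [ 0.66  0.33  2.09 -1.19  0.56  0.27] F [ 0.58 -0.27 -1.71] 12.960973495043252 78.48233342170715
(array([101.29,  18.19,  63.64]), array([ -0.72, -14.32,  -2.06]))
```

View pics/c7.png

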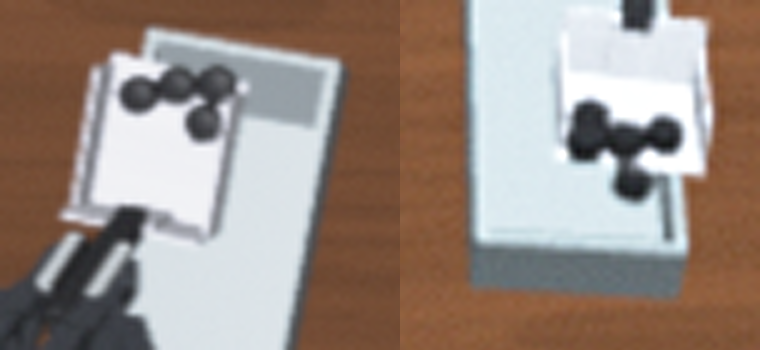

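The pan holds four knobs (top crop (138,95), (177,83), (217,83), (203,123)) and the fifth stayed in the tray. Joint 4 reached its limit, so the arm lifted early, but cleanly. I'll carry the scoop to the dish with the lip still up.

```bash
cat >> sc.py <<'E'
D=pose(np.eye(3),[537.3,-21.7,0])
E
python3 - <<'E'
from sc import *
up=A.copy();up[2,3]+=40;print(rows(A,up,vmax=20))
import sc
sc.A=up;go(sp([-20,0,110],-14,0,D),vmax=20)
E
```

```text
10.225 [540.74 278.85 112.33] tilt,yaw (np.float64(39.78948557408379), np.float64(-11.23172434442202)) q [ 0.66  0.33  2.09 -1.19  0.56  0.27] F [-0.34  0.05 -2.01] 13.070695841445774 78.40461730957031
(3, [-8.52, -0.39, -10.25, -0.0, -0.0, -0.0])
[422.27 -19.32 160.24] (17, [3.59, -18.26, -3.29, -0.45, 0.01, -0.35])
```

```bash
python3 -m inch '[[5,-8.5,-0.4,-10.2,0,0,0],[5,-8.5,-0.4,-10.2,0,0,0],[5,-8.5,-0.4,-10.2,0,0,0]]'
python3 - <<'E'
from sc import *
print(now());go(sp([55,0,110],-12,0,D),sp([20,0,110],0,0,D),vmax=20)
E
```

```text
time_s: 10.6
tool_pos: [540.7, 278.0, 152.2]
orientation: [0.337, 0.087, 0.936, -0.047]
ft_force: [0.6, 0.1, -1.3]
finger_gap: 12.8
grip_force: 78.4
10.6 [540.75 277.99 152.16] tilt,yaw (np.float64(39.77240229991792), np.float64(-11.29483256783135)) q [ 0.65  0.26  2.08 -1.07  0.6   0.13] F [ 0.56  0.13 -1.29] 12.81045335511047 78.43798756599426
(array([101.09,  15.51, 102.45]), array([ -0.85, -14.23,  -2.21]))
[499.08 -19.32 163.53] (16, [0.01, -18.79, -0.59, -0.47, 0.14, -0.38])
[477.24 -19.32 181.74] (2, [3.85, -0.3, -13.7, 0.17, 6.0, -0.08])
```

```bash
python3 -m inch '[[5,0,-10,-0.6,-0.2,0,-0.2],[5,0,-18.8,-0.6,-0.47,0.14,-0.38],[5,0,-18.8,-0.6,-0.47,0.14,-0.38],[5,0,-18.8,-0.6,-0.47,0.14,-0.38],[5,0,-18.8,-0.6,-0.47,0.14,-0.38]]'
python3 -m inch '[[5,0,-18.8,-0.6,-0.47,0.14,-0.38],[5,0,-18.8,-0.6,-0.47,0.14,-0.38],[5,0,-18.8,-0.6,-0.47,0.14,-0.38],[5,0,-18.8,-0.6,-0.47,0.14,-0.38],[5,0,-18.8,-0.6,-0.47,0.14,-0.38]]'
python3 -m inch '[[5,0,-18.8,-0.6,-0.47,0.14,-0.38],[5,0,-18.8,-0.6,-0.47,0.14,-0.38],[5,0,-18.8,-0.6,-0.47,0.14,-0.38],[5,0,-18.8,-0.6,-0.47,0.14,-0.38],[5,0,-18.8,-0.6,-0.47,0.14,-0.38]]'
python3 -m inch '[[5,0,-10,-0.6,-0.2,0,-0.2],[5,0,0,0,0,0,0]]'
python3 - <<'E'
from sc import *
N=np.linalg.inv(D)@A@np.linalg.inv(K);print((N@[35,0,0,1])[:3],Ro.from_matrix(N[:3,:3]).as_euler('ZYX',degrees=True))
go(sp([-15,0,75],0,0,D),sp([-20,0,48],25,0,D),sp([-20,0,45],60,0,D),vmax=30,wmax=5)
E
```

```text
time_s: 11.22
tool_pos: [523.3, 193.3, 156.9]
orientation: [0.333, 0.067, 0.94, -0.035]
ft_force: [0.2, -0.1, -1.8]
finger_gap: 13.0
grip_force: 78.4
time_s: 11.85
tool_pos: [508.9, 100.6, 160.6]
orientation: [0.328, 0.045, 0.943, -0.021]
ft_force: [-0.6, 0.5, -1.8]
finger_gap: 12.6
grip_force: 78.4
time_s: 12.48
tool_pos: [499.3, 18.0, 162.0]
orientation: [0.321, 0.025, 0.947, -0.008]
ft_force: [-0.2, 0.2, -2.5]
finger_gap: 13.1
grip_force: 78.4
time_s: 12.72
tool_pos: [498.9, 8.3, 162.7]
orientation: [0.321, 0.025, 0.947, -0.007]
ft_force: [-0.1, -0.3, -2.9]
finger_gap: 13.1
grip_force: 78.5
12.725 [498.86   8.27 162.71] tilt,yaw (np.float64(37.5107742313491), np.float64(-2.9256535651526576)) q [-0.08 -0.1   2.43  0.14  0.16 -1.73] F [-0.1  -0.35 -2.92] 13.112016045149135 78.48339557647705
[ 54.78  25.49 109.3 ] [ -1.11 -12.07  -0.23]
[442.24 -19.32 146.74] (3, [18.34, -10.03, -5.76, -0.15, 4.02, -0.35])
[475.06 -19.32 146.85] (5, [-6.38, 0.2, 1.74, 0.14, 5.0, -0.07])
[539.4  -19.32 150.2 ] (7, [-8.91, 0.21, -2.82, 0.14, 5.0, -0.07])
```

Run:
```python
from sc import *
go(sp([25,0,75],-2,0,D),sp([-18,0,50],25,0,D),sp([-20,0,46],62,0,D),vmax=25,wmax=6)
```

```text
12.725 [498.86   8.27 162.71] tilt,yaw (np.float64(37.5107742313491), np.float64(-2.9256535651526576)) q [-0.08 -0.1   2.43  0.14  0.16 -1.73] F [-0.1  -0.35 -2.92] 13.112016045149135 78.48339557647705
[479.79 -19.32 143.91] (2, [12.67, -14.23, 2.58, -0.26, 5.04, -0.5])
[477.06 -19.32 148.85] (5, [0.24, -0.02, -1.11, 0.15, 5.4, -0.07])
[543.06 -19.32 150.37] (7, [-9.18, 0.22, -2.76, 0.15, 5.28, -0.07])
```

```bash
python3 -m inch '[[5,12.7,-14.2,2.6,-0.2,5,-0.5],[5,12.7,-14.2,2.6,-0.2,5,-0.5],[5,0.2,0,-1.1,0.15,5.4,0],[5,0.2,0,-1.1,0.15,5.4,0],[5,0.2,0,-1.1,0.15,5.4,0]]'
python3 -m inch '[[5,0.2,0,-1.1,0.15,5.4,0],[5,0.2,0,-1.1,0.15,5.4,0],[5,-9.2,0.2,-2.8,0.15,5.3,0],[5,-9.2,0.2,-2.8,0.15,5.3,0],[5,-9.2,0.2,-2.8,0.15,5.3,0]]'
python3 -m inch '[[5,-9.2,0.2,-2.8,0.15,5.3,0],[5,-9.2,0.2,-2.8,0.15,5.3,0],[5,-9.2,0.2,-2.8,0.15,5.3,0],[5,-9.2,0.2,-2.8,0.15,5.3,0],[5,0,0,0,0,0,0]]'
python3 -m inch '[[5,0,0,0,0,0,0],[5,0,0,0,0,0,0]]'
python3 - <<'E'
from sc import *
N=np.linalg.inv(D)@A@np.linalg.inv(K);print((N@[35,0,0,1])[:3],Ro.from_matrix(N[:3,:3]).as_euler('ZYX',degrees=True))
import cv2
T=r.capture("top");S=r.capture("scene")
f=lambda c,b,k:cv2.resize(c["image"][b[1]:b[3],b[0]:b[2],::-1],None,fx=k,fy=k,interpolation=cv2.INTER_CUBIC)
cv2.imwrite("pics/c8.png",np.hstack([f(T,(290,225,370,325),4.5),f(S,(280,170,370,270),4.5)]))
E
```

```text
time_s: 13.35
tool_pos: [479.1, -18.5, 147.6]
orientation: [0.098, 0.016, 0.995, -0.007]
ft_force: [-0.2, 1.1, -1.7]
finger_gap: 13.1
grip_force: 78.5
time_s: 13.98
tool_pos: [507.7, -19.0, 156.0]
orientation: [-0.133, 0.018, 0.991, -0.011]
ft_force: [-0.2, -0.3, -1.1]
finger_gap: 12.7
grip_force: 78.5
time_s: 14.6
tool_pos: [545.8, -19.2, 149.1]
orientation: [-0.313, 0.018, 0.949, -0.012]
ft_force: [-1.2, -0.3, -1.1]
finger_gap: 13.2
grip_force: 78.5
time_s: 14.85
tool_pos: [544.9, -18.5, 152.5]
orientation: [-0.312, 0.018, 0.95, -0.011]
ft_force: [0.1, -0.9, -0.9]
finger_gap: 12.8
grip_force: 78.5
14.85 [544.9  -18.54 152.46] tilt,yaw (np.float64(36.407820334394145), np.float64(-1.5550362353324232)) q [-0.08  0.65  1.46 -0.06  1.67 -1.6 ] F [ 0.15 -0.93 -0.88] 12.750853746401498 78.51595401763916
[-17.87   0.69  48.03] [-1.14 61.82 -0.48]
```

View pics/c8.png

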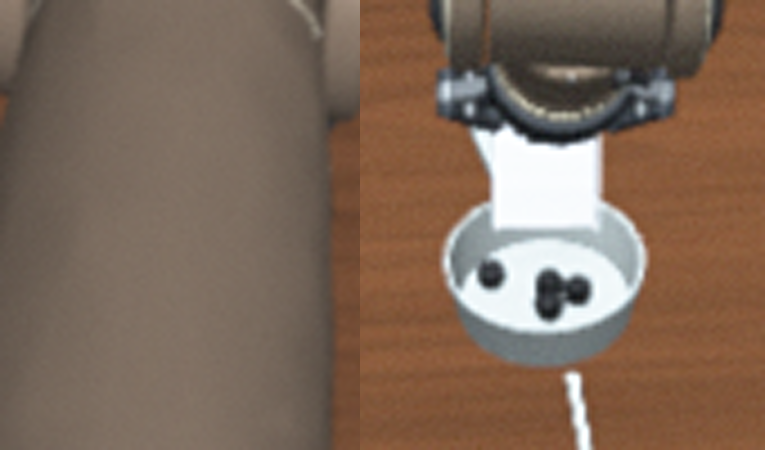

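Four knobs sit in the dish, at scene-crop (490,275), (548,283), (578,290) and (548,305), and the pan is empty. That was the tenth and last picture, so from here I check by numbers.

Run:
```python
from sc import *
import cv2
from h import *
S=r.capture("scene");T=r.capture("top")
for n,c,b in(("scene",S,(400,180,450,270)),("top",T,(178,218,242,332))):
    hsv=cv2.cvtColor(c["image"],cv2.COLOR_RGB2HSV);m=np.zeros(hsv.shape[:2],bool);m[b[1]:b[3],b[0]:b[2]]=1
    for q in blobs(m&(hsv[...,2]<85)&(hsv[...,1]<90),8):
        p=plane(c,[q[1]],11);print(n,q[:3],"tray",(np.linalg.inv(tray)@[*p[0],1])[:2])
go(sp([0,0,120],30,0,D),sp([25,0,125],0,0,D),sp([-20,3,115]),sp([-20,3,20]),sp([-20,3,4.8]),vmax=40,wmax=9)
```

```text
14.95 [545.1  -18.48 152.63] tilt,yaw (np.float64(36.39401575050571), np.float64(-1.5518537557722851)) q [-0.08  0.65  1.46 -0.06  1.67 -1.6 ] F [-0.02  0.08 -1.62] 13.022012996016366 78.51569652557373
scene (np.int32(21), [433.0, 246.0], [431, 244, 5, 5]) tray [64.33 26.25]
top (np.int32(14), [203.4, 245.2], [202, 243, 4, 6]) tray [65.21 30.14]
[503.84 -19.32 222.16] (4, [16.76, -0.95, -11.69, -0.21, -7.95, -0.08])
[482.24 -19.32 196.74] (4, [6.17, -0.1, 5.74, -0.21, -7.5, 0.1])
[433.42 276.51 186.74] (8, [9.15, 36.28, -2.98, 0.44, 0.0, 0.92])
[433.42 276.51  91.74] (3, [13.6, 0.01, 28.6, 0.0, 0.0, 0.0])
[433.42 276.51  76.54] (1, [6.53, 0.0, 13.73, 0.0, 0.0, 0.0])
```

```bash
python3 -m inch '[[5,16.8,-0.9,-11.7,-0.2,-7.9,0],[5,16.8,-0.9,-11.7,-0.2,-7.9,0],[5,16.8,-0.9,-11.7,-0.2,-7.9,0],[5,16.8,-0.9,-11.7,-0.2,-7.9,0],[5,6.2,0,5.7,-0.2,-7.5,0]]'
python3 -m inch '[[5,6.2,0,5.7,-0.2,-7.5,0],[5,6.2,0,5.7,-0.2,-7.5,0],[5,6.2,0,5.7,-0.2,-7.5,0],[5,0,0,0,0,0,0]]'
python3 - <<'E'
from sc import *
go(sp([-20,3,115]),vmax=35)
E
```

```text
time_s: 15.68
tool_pos: [497.9, -18.9, 219.0]
orientation: [0.027, 0.016, 0.999, -0.008]
ft_force: [0.2, 0.2, -2.9]
finger_gap: 13.0
grip_force: 78.5
time_s: 16.18
tool_pos: [476.8, -17.8, 192.9]
orientation: [0.213, 0.014, 0.977, -0.005]
ft_force: [0.5, 0.0, -1.4]
finger_gap: 12.9
grip_force: 78.5
16.175 [476.75 -17.77 192.89] tilt,yaw (np.float64(24.62768858957872), np.float64(-1.71037428990374)) q [-0.16 -0.15  2.3   0.1   0.57 -1.78] F [ 0.47  0.02 -1.4 ] 12.932905207477878 78.54419946670532
[433.42 276.51 186.74] (9, [7.39, 32.13, -2.76, 0.37, -0.09, 0.84])
```

```bash
python3 -m inch '[[5,7.4,32.1,-2.8,0.37,-0.1,0.84],[5,7.4,32.1,-2.8,0.37,-0.1,0.84],[5,7.4,32.1,-2.8,0.37,-0.1,0.84],[5,7.4,32.1,-2.8,0.37,-0.1,0.84],[5,7.4,32.1,-2.8,0.37,-0.1,0.84]]'
python3 -m inch '[[5,7.4,32.1,-2.8,0.37,-0.1,0.84],[5,7.4,32.1,-2.8,0.37,-0.1,0.84],[5,7.4,32.1,-2.8,0.37,-0.1,0.84],[5,7.4,32.1,-2.8,0.37,-0.1,0.84],[5,0,0,0,0,0,0]]'
python3 - <<'E'
from sc import *
print(now());go(sp([-20,3,30]),sp([-20,3,4.8]),vmax=30)
E
```

```text
time_s: 16.8
tool_pos: [454.6, 145.6, 194.6]
orientation: [0.223, 0.054, 0.973, -0.013]
ft_force: [-0.8, -0.3, -2.9]
finger_gap: 13.1
grip_force: 78.6
time_s: 17.42
tool_pos: [440.6, 279.2, 191.7]
orientation: [0.226, 0.084, 0.97, -0.018]
ft_force: [0.3, 0.1, -2.1]
finger_gap: 13.0
grip_force: 78.9
17.425 [440.64 279.22 191.67] tilt,yaw (np.float64(26.205527338296914), np.float64(-9.81475606930816)) q [ 0.67  0.03  2.14 -0.52  0.72 -0.37] F [ 0.27  0.08 -2.1 ] 13.03733744520947 78.93495082855225
(array([-12.27,   7.07, 121.01]), array([ 0.14, -0.77,  0.14]))
[433.42 276.51 101.74] (4, [11.32, -1.01, 19.49, 0.05, 0.19, 0.01])
[433.42 276.51  76.54] (1, [10.82, 0.01, 22.76, 0.0, 0.0, 0.0])
```

```bash
python3 -m inch '[[5,11.3,-1,19.5,0,0.2,0],[5,11.3,-1,19.5,0,0.2,0],[5,11.3,-1,19.5,0,0.2,0],[5,11.3,-1,19.5,0,0.2,0],[5,0,0,0,0,0,0]]'
python3 - <<'E'
from sc import *
print(now());go(sp([-20,3,12]),sp([-20,3,4.8]),vmax=10)
E
```

```text
time_s: 18.05
tool_pos: [431.0, 271.4, 98.5]
orientation: [0.217, 0.085, 0.972, -0.021]
ft_force: [0.3, 0.1, -1.7]
finger_gap: 13.0
grip_force: 78.7
18.05 [431.03 271.4   98.53] tilt,yaw (np.float64(25.154498026764283), np.float64(-10.038920863035457)) q [ 0.67  0.19  2.21 -0.67  0.54 -0.19] F [ 0.27  0.13 -1.69] 13.03453386296179 78.71037125587463
(array([-22.01,  -2.73,  26.39]), array([-0.09,  0.29, -0.17]))
[433.42 276.51  83.74] (2, [2.49, 2.74, 7.0, -0.1, -0.14, 0.0])
[433.42 276.51  76.54] (1, [3.09, 0.0, 6.5, 0.0, 0.0, 0.0])
```

```bash
python3 -m inch '[[5,3.2,1,7,0,-0.1,0],[5,3.2,1,7,0,-0.1,0],[5,2.2,0,4.7,0,0,0],[5,0,0,0,0,0,0]]'
python3 - <<'E'
from sc import *
print(now());go(sp([-22,0,4.2]))
E
```

```text
time_s: 18.55
tool_pos: [431.5, 274.5, 78.7]
orientation: [0.219, 0.084, 0.972, -0.019]
ft_force: [-0.1, 0.3, -2.1]
finger_gap: 12.8
grip_force: 78.8
18.55 [431.55 274.52  78.73] tilt,yaw (np.float64(25.43618537871894), np.float64(-9.937064009938538)) q [ 0.67  0.24  2.21 -0.73  0.5  -0.11] F [-0.09  0.33 -2.14] 12.785388807839826 78.81587505340576
(array([-21.57,   0.78,   6.99]), array([ 0.02,  0.  , -0.  ]))
[431.01 273.83  75.94] (1, [1.57, -0.78, 2.35, 0.0, -0.0, 0.02])
```

```bash
python3 -m inch '[[5,0.6,0,1.2,0,0,0],[5,0.6,0,1.2,0,0,0],[5,0.3,0,0.6,0,0,0],[5,0,0,0,0,0,0]]'; python3 st.py
```

```text
time_s: 19.05
tool_pos: [431.9, 274.8, 76.0]
orientation: [0.22, 0.085, 0.972, -0.019]
ft_force: [0.1, 0.1, -0.8]
finger_gap: 12.9
grip_force: 79.0
19.05 [431.88 274.82  75.97] tilt,yaw (np.float64(25.483481934331856), np.float64(-9.942494795248749)) q [ 0.67  0.24  2.21 -0.74  0.5  -0.1 ] F [ 0.05  0.07 -0.75] 12.92722975664911 79.04919147491455
```

```bash
python3 -m inch '[[30,0,0,0,0,0,0],[60,0,0,0,0,0,0],[85,0,0,0,0,0,0],[85,0,0,0,0,0,0],[85,0,0,0,0,0,0]]'
python3 -m inch '[[85,0,0,-10,0,0,0],[85,0,0,-30,0,0,0],[85,0,0,-40,0,0,0],[85,0,0,-50,0,0,0],[85,0,0,0,0,0,0]]'
python3 - <<'E'
from st import *
from scipy.optimize import fsolve
sin,cos=np.sin,np.cos
d=[(.309,1.635,1.2,np.hypot(280.95,557.5),241.1),(.65,1.46,1.67,545.4,152.5),(-.15,2.3,.57,477.1,192.9),(-.1,2.43,.16,498.9,162.7)]
M=[];y=[]
for a,b,c,R,z in d:
    M+=[[1,0,sin(a),sin(a+b),cos(a+b),sin(a+b+c)],[0,1,cos(a),cos(a+b),-sin(a+b),cos(a+b+c)]];y+=[R,z]
p,res,_,_=np.linalg.lstsq(np.array(M),y,rcond=None);print("a,h,L1,L2,E,L3",p,"resid",np.array(M)@p-y)
def ik(R,z,t):
    s=np.pi-np.radians(t)
    f=lambda x:[p[0]+p[2]*sin(x[0])+p[3]*sin(x[1])+p[4]*cos(x[1])+p[5]*sin(s)-R,p[1]+p[2]*cos(x[0])+p[3]*cos(x[1])-p[4]*sin(x[1])+p[5]*cos(s)-z]
    x,i,ok,m=fsolve(f,[.1,2.4],full_output=1);return x[0],x[1]-x[0],s-x[1],ok
for R in(425,440,480,510,525):
    for t in(10,20,30): print(R,t,np.round(ik(R,24,t),2))
E
```

```text
time_s: 19.68
tool_pos: [431.8, 274.8, 75.8]
orientation: [0.22, 0.085, 0.972, -0.019]
ft_force: [-0.3, 0.3, 0.5]
finger_gap: 85.2
grip_force: 0.0
time_s: 20.3
tool_pos: [377.7, 286.9, 198.0]
orientation: [0.222, 0.084, 0.971, -0.015]
ft_force: [0.9, 0.4, 1.1]
finger_gap: 85.1
grip_force: 0.0
20.3 [377.67 286.95 197.96] tilt,yaw (np.float64(25.764096435962067), np.float64(-9.821270951582477)) q [ 0.78 -0.06  2.21 -0.52  0.78 -0.27] F [0.94 0.38 1.07] 85.06979099742342 0.0
a,h,L1,L2,E,L3 [ 10.16 308.9  476.67 517.26  32.85 302.55] resid [-0.23  0.17 -0.06 -0.87  0.54  0.65 -0.25  0.05]
425 10 [0.23 2.34 0.4  1.  ]
425 20 [0.19 2.45 0.16 1.  ]
425 30 [ 0.2   2.55 -0.13  1.  ]
440 10 [0.25 2.3  0.41 1.  ]
440 20 [0.21 2.41 0.17 1.  ]
440 30 [ 0.22  2.51 -0.12  1.  ]
480 10 [0.31 2.22 0.44 1.  ]
480 20 [0.27 2.33 0.19 1.  ]
480 30 [ 0.27  2.43 -0.08  1.  ]
510 10 [0.35 2.15 0.47 1.  ]
510 20 [0.31 2.26 0.22 1.  ]
510 30 [ 0.31  2.37 -0.06  1.  ]
525 10 [0.37 2.11 0.48 1.  ]
525 20 [0.33 2.23 0.23 1.  ]
525 30 [ 0.33  2.33 -0.04  1.  ]
```

```bash
cat > dish.py <<'E'
from st import *
import cv2
from h import *
def look(ctr0):
    T=r.capture("top");S=r.capture("scene");out=[]
    for n,c in(("top",T),("scene",S)):
        hsv=cv2.cvtColor(c["image"],cv2.COLOR_RGB2HSV);u,v=proj(c,[*ctr0,38])[0]
        M=np.zeros(hsv.shape[:2],bool);a,b=int(u),int(v);M[b-45:b+75 if n=="top" else b+32,a-45:a+45]=1
        b=max(blobs((hsv[...,1]<70)&(hsv[...,2]>70)&M,100),key=lambda b:b[0])
        cnt=max(cv2.findContours(b[3].astype(np.uint8),0,1)[0],key=len)[:,0].astype(float)
        P=plane(c,cnt,38)[:,:2];q=np.array(ctr0,float)
        for k in range(40):
            x=P[abs(np.hypot(*(P-q).T)-60)<(12 if k<20 else 4)];w=np.linalg.lstsq(np.c_[2*x,np.ones(len(x))],(x**2).sum(1),rcond=None)[0];q=w[:2]
        print(n,"rim",q,"R",np.sqrt(w[2]+q@q),len(x))
        d=np.linalg.norm(P-q,axis=1)
        if n=="top":
            ys,xs=np.nonzero(b[3]);H=plane(c,np.c_[xs,ys],36)[:,:2];d=np.linalg.norm(H-q,axis=1);h=H[(d>75)&(d<145)].mean(0);print(" handle",h,"yaw",np.degrees(np.arctan2(*(q-h)[[1,0]])),"far",d.max())
        m=np.zeros(M.shape,bool);iy,ix=np.nonzero(M);p=plane(c,np.c_[ix,iy],10)[:,:2];m[iy,ix]=np.hypot(*(p-q).T)<50
        dk=blobs(m&(hsv[...,2]<75),8);print(" dark in dish",[(int(k[0]),plane(c,[k[1]],10)[0,:2].round(0).tolist()) for k in dk])
E
python3 - <<'E'
from dish import *
look((537,-22))
P=A[:3,3];B0=pose(rot(-9.8,0),P);B1=pose(rot(14.4,0,False),P);print(rows(A,B0),rows(B0,B1))
Rg=rot(14.4,20,False);G=np.array([423,-51,30])+8*Rg[:,2]
U=G+[0,0,100];B2=pose(rot(14.4,0,False),U);B3=pose(Rg,U);print(rows(B1,B2),rows(B2,B3),rows(B3,pose(Rg,G),vmax=30),G)
E
```

```text
20.3 [377.67 286.95 197.96] tilt,yaw (np.float64(25.764096435962067), np.float64(-9.821270951582477)) q [ 0.78 -0.06  2.21 -0.52  0.78 -0.27] F [0.94 0.38 1.07] 85.06979099742342 0.0
top rim [537.06 -21.2 ] R 60.13165246309553 145
 handle [433.89 -47.86] yaw 14.487283343387798 far 138.37770933518837
 dark in dish [(18, [535.0, -11.0])]
scene rim [537.8  -22.38] R 60.70646368599998 70
 dark in dish [(17, [521.0, -55.0]), (65, [540.0, -14.0])]
(3, [0.0, 0.0, 0.0, 0.16, 8.59, -0.04]) (16, [-0.0, -0.0, 0.0, 0.0, 0.0, 9.74])
(7, [-5.34, 48.37, 10.78, 0.0, 0.0, -0.0]) (3, [0.0, 0.0, 0.0, 0.0, 6.67, 0.0]) (4, [-8.55, 0.0, 23.49, 0.0, 0.0, -0.0]) [425.65 -50.32  22.48]
```

```bash
python3 -m inch '[[85,0,0,0,0,8.6,0],[85,0,0,0,0,8.6,0],[85,0,0,0,0,8.6,0],[85,0,0,0,0,0,9.75],[85,0,0,0,0,0,9.75]]' >/dev/null
python3 -m inch '[[85,0,0,0,0,0,9.75],[85,0,0,0,0,0,9.75],[85,0,0,0,0,0,9.75],[85,0,0,0,0,0,9.75],[85,0,0,0,0,0,9.75]]' >/dev/null
python3 -m inch '[[85,0,0,0,0,0,9.75],[85,0,0,0,0,0,9.75],[85,0,0,0,0,0,9.75],[85,0,0,0,0,0,9.75],[85,0,0,0,0,0,9.75]]' >/dev/null
python3 -m inch '[[85,0,0,0,0,0,9.75],[85,0,0,0,0,0,9.75],[85,0,0,0,0,0,9.75],[85,0,0,0,0,0,9.75]]'
python3 -m inch '[[85,-5.3,48.4,10.8,0,0,0],[85,-5.3,48.4,10.8,0,0,0],[85,-5.3,48.4,10.8,0,0,0],[85,-5.3,48.4,10.8,0,0,0],[85,-5.3,48.4,10.8,0,0,0]]'
python3 -m inch '[[85,-5.3,48.4,10.8,0,0,0],[85,-5.3,48.4,10.8,0,0,0],[85,0,0,0,0,6.7,0],[85,0,0,0,0,6.7,0],[85,0,0,0,0,6.7,0]]'
python3 -m inch '[[85,0,0,0,0,0,0]]' >/dev/null
python3 - <<'E'
from st import *
Rg=rot(14.4,20,False);G=np.array([425.65,-50.3,22.5])
print(rows(A,pose(Rg,G+[0,0,50]),vmax=30),rows(pose(Rg,G+[0,0,50]),pose(Rg,G),vmax=30))
E
```

```text
time_s: 22.78
tool_pos: [375.8, 283.3, 191.1]
orientation: [-0.0, 0.993, 0.119, -0.005]
ft_force: [0.2, -1.2, 0.4]
finger_gap: 85.3
grip_force: 0.0
time_s: 23.4
tool_pos: [408.2, 41.4, 136.8]
orientation: [-0.001, 0.993, 0.122, -0.004]
ft_force: [0.5, 0.1, -0.1]
finger_gap: 85.0
grip_force: 0.0
time_s: 24.02
tool_pos: [421.2, -53.4, 115.2]
orientation: [-0.023, 0.978, 0.12, 0.171]
ft_force: [-0.2, 0.9, -0.7]
finger_gap: 85.1
grip_force: 0.0
24.15 [418.77 -52.85 114.12] tilt,yaw (np.float64(19.462720157763393), np.float64(-166.1352730313471)) q [-0.38 -0.05  2.39  0.38  0.56  0.65] F [-1.19 -0.15  0.19] 84.8116597762638 0.0
(2, [-3.54, -0.29, 20.83, -0.1, 0.27, -0.32]) (2, [-8.55, 0.0, 23.49, 0.0, 0.0, -0.0])
```

```bash
python3 -m inch '[[85,-3.5,-0.3,20.8,-0.1,0.27,-0.3],[85,-3.5,-0.3,20.8,-0.1,0.27,-0.3],[85,-4.3,0,11.7,0,0,0],[85,-4.3,0,11.7,0,0,0],[85,0,0,0,0,0,0]]'
python3 - <<'E'
from st import *
Rg=rot(14.4,20,False);G=np.array([425.65,-50.3,22.5])
print(rows(A,pose(Rg,G),vmax=30))
E
```

```text
time_s: 24.78
tool_pos: [429.5, -50.2, 49.1]
orientation: [-0.021, 0.977, 0.125, 0.174]
ft_force: [-0.1, -0.1, 0.4]
finger_gap: 84.9
grip_force: 0.0
24.775 [429.51 -50.23  49.09] tilt,yaw (np.float64(20.146128130299957), np.float64(-165.41543886428266)) q [-0.36  0.14  2.4   0.59  0.36  0.43] F [-0.14 -0.13  0.36] 84.9229919098216 0.0
(1, [-12.68, -0.94, 23.67, 0.02, -0.15, 0.2])
```

```bash
python3 -m inch '[[85,-6.3,-0.5,11.8,0,0,0],[85,-6.3,-0.5,11.8,0,0,0],[85,0,0,0,0,0,0],[85,0,0,0,0,0,0]]'
python3 st.py
python3 -m inch '[[5,0,0,0,0,0,0],[5,0,0,0,0,0,0],[5,0,0,0,0,0,0],[5,0,0,0,0,0,0],[5,0,0,0,0,0,0]]' 50
python3 st.py
```

```text
time_s: 25.28
tool_pos: [427.0, -51.0, 24.4]
orientation: [-0.02, 0.976, 0.125, 0.176]
ft_force: [-0.9, 0.1, 1.7]
finger_gap: 85.2
grip_force: 0.0
25.275 [426.95 -50.97  24.38] tilt,yaw (np.float64(20.380301354307548), np.float64(-165.42793645545947)) q [-0.36  0.21  2.41  0.73  0.3   0.27] F [-0.85  0.1   1.72] 85.21751223844302 0.0
time_s: 25.9
tool_pos: [426.2, -50.9, 24.0]
orientation: [-0.02, 0.976, 0.125, 0.176]
ft_force: [-1.6, -1.1, 3.7]
finger_gap: 12.7
grip_force: 51.2
25.9 [426.16 -50.85  24.01] tilt,yaw (np.float64(20.35622539299215), np.float64(-165.4421689432425)) q [-0.36  0.21  2.41  0.74  0.3   0.27] F [-1.62 -1.11  3.67] 12.714534501263179 51.21775567531586
```

```bash
cat > sl.py <<'E'
from st import *
import os,sys
if not os.path.exists("kd.npy"):
    np.save("kd.npy",np.linalg.inv(pose(Ro.from_euler('z',14.45,degrees=True).as_matrix(),[537.2,-21.8,0]))@A)
K=np.load("kd.npy")
dp=lambda x,y,w,z=0:pose(Ro.from_euler('z',w,degrees=True).as_matrix(),[x,y,z])@K
N=A@np.linalg.inv(K);print("dish",N[:3,3],Ro.from_matrix(N[:3,:3]).as_euler('ZYX',degrees=True))
v=[float(a) for a in sys.argv[1:]]
if v: print(rows(A,dp(*v),vmax=13,wmax=3))
E
python3 sl.py 533 -80 6 -0.3
python3 - <<'E'
import numpy as np,cv2
from h import *
T=np.load("pics/top0.npz");print("driver tip",plane(T,[(325.5,246)],6))
E
```

```text
25.9 [426.16 -50.85  24.01] tilt,yaw (np.float64(20.35622539299215), np.float64(-165.4421689432425)) q [-0.36  0.21  2.41  0.74  0.3   0.27] F [-1.62 -1.11  3.67] 12.714534501263179 51.21775567531586
dish [537.2 -21.8  -0. ] [14.45  0.    0.  ]
(4, [-3.64, 9.84, -1.23, -0.73, -0.01, 1.98])
driver tip [[607.85643758 -10.04275307   6.        ]]
```

```bash
python3 -m inch '[[5,-1.8,4.9,-0.6,-0.37,0,1],[5,-3.6,9.8,-1.2,-0.73,0,2],[5,-3.6,9.8,-1.2,-0.73,0,2],[5,-3.6,9.8,-1.2,-0.73,0,2],[5,-1.8,4.9,-0.6,-0.37,0,1]]' 50
python3 sl.py 540 -135 -3 -0.3
```

```text
time_s: 26.52
tool_pos: [419.0, -93.0, 23.6]
orientation: [-0.007, 0.983, 0.051, 0.177]
ft_force: [1.5, 4.2, 4.0]
finger_gap: 13.2
grip_force: 51.1
26.525 [418.98 -92.98  23.65] tilt,yaw (np.float64(20.39761568769052), np.float64(-174.08881643492788)) q [-0.45  0.2   2.42  0.72  0.28  0.34] F [1.52 4.22 4.05] 13.160608698078105 51.06137752532959
dish [533.15 -80.93  -0.28] [ 5.8  -0.04  0.03]
(3, [1.39, 12.25, 0.54, -1.03, -0.03, 2.75])
```

```bash
python3 -m inch '[[5,1.4,12.2,0.4,-1,0,2.75],[5,1.4,12.2,0.4,-1,0,2.75],[5,1.4,12.2,0.4,-1,0,2.75],[5,0,0,0,0,0,0]]'
python3 sl.py 558 -190 -14 -0.3
```

```text
time_s: 27.02
tool_pos: [425.6, -130.3, 24.1]
orientation: [0.007, 0.984, -0.025, 0.178]
ft_force: [-0.7, -3.0, 1.4]
finger_gap: 12.5
grip_force: 50.9
27.025 [ 425.55 -130.26   24.1 ] tilt,yaw (np.float64(20.502613835825976), np.float64(-182.92887285410458)) q [-0.5   0.22  2.39  0.64  0.25  0.52] F [-0.73 -2.98  1.42] 12.516308200121221 50.88661015033722
dish [ 540.25 -135.94    0.38] [-3.04 -0.15 -0.06]
(4, [5.77, 7.4, 2.29, -0.94, -0.05, 2.57])
```

```bash
python3 -m inch '[[5,5.8,7.4,2.3,-0.94,0,2.6],[5,5.8,7.4,2.3,-0.94,0,2.6],[5,5.8,7.4,2.3,-0.94,0,2.6],[5,5.8,7.4,2.3,-0.94,0,2.6],[5,0,0,0,0,0,0]]'
python3 sl.py 574 -247 -24 -0.3
```

```text
time_s: 27.65
tool_pos: [447.0, -161.4, 23.8]
orientation: [0.022, 0.977, -0.118, 0.177]
ft_force: [0.7, 0.9, 3.6]
finger_gap: 12.9
grip_force: 51.1
27.65 [ 446.96 -161.41   23.78] tilt,yaw (np.float64(20.52379583971347), np.float64(-193.82788892089013)) q [-0.49  0.26  2.34  0.42  0.21  0.92] F [0.65 0.93 3.6 ] 12.880166139503732 51.067492961883545
dish [ 558.54 -188.6     0.11] [-13.94  -0.17   0.14]
(4, [7.69, 7.71, 2.91, -0.91, -0.05, 2.35])
```

```bash
python3 -m inch '[[5,7.7,7.7,2.9,-0.91,0,2.35],[5,7.7,7.7,2.9,-0.91,0,2.35],[5,0,0,0,0,0,0]]'
python3 sl.py 574 -247 -24 -0.2
```

```text
time_s: 28.02
tool_pos: [459.0, -180.7, 23.7]
orientation: [0.031, 0.971, -0.161, 0.176]
ft_force: [0.2, -0.0, 1.8]
finger_gap: 12.5
grip_force: 50.8
28.025 [ 458.97 -180.72   23.74] tilt,yaw (np.float64(20.55457654488697), np.float64(-198.8817442460122)) q [-0.5   0.29  2.3   0.28  0.21  1.14] F [ 0.22 -0.03  1.79] 12.538145273425572 50.78596651554108
dish [ 567.73 -217.66    0.13] [-18.99  -0.2    0.09]
(2, [7.62, 7.66, 2.84, -0.92, -0.11, 2.33])
```

```bash
python3 -m inch '[[5,7.7,7.7,2.9,-0.91,0,2.35],[5,7.7,7.7,2.9,-0.91,0,2.35],[5,0,0,0,0,0,0],[5,0,0,0,0,0,0]]'
python3 sl.py 574 -247 -24 -0.2
python3 - <<'E'
from dish import *
look((574,-247))
E
```

```text
time_s: 28.52
tool_pos: [469.2, -200.8, 23.8]
orientation: [0.039, 0.963, -0.204, 0.174]
ft_force: [1.4, -1.6, 0.1]
finger_gap: 13.0
grip_force: 50.7
28.525 [ 469.18 -200.84   23.77] tilt,yaw (np.float64(20.587897310240052), np.float64(-203.92998642252198)) q [-0.51  0.31  2.26  0.13  0.21  1.35] F [ 1.37 -1.58  0.14] 12.99510129583597 50.70000171661377
dish [ 574.28 -247.22    0.23] [-24.04  -0.23   0.06]
(1, [-0.22, -0.04, -0.12, -0.04, -0.23, -0.06])
28.525 [ 469.18 -200.84   23.77] tilt,yaw (np.float64(20.587897310240052), np.float64(-203.92998642252198)) q [-0.51  0.31  2.26  0.13  0.21  1.35] F [ 1.37 -1.58  0.14] 12.99510129583597 50.70000171661377
top rim [0. 0.] R 0.0 0
 handle [nan nan] yaw nan far 768.140167260378
 dark in dish []
scene rim [0. 0.] R 0.0 0
 dark in dish []dish.py:17: RuntimeWarning: Mean of empty slice.
  ys,xs=np.nonzero(b[3]);H=plane(c,np.c_[xs,ys],36)[:,:2];d=np.linalg.norm(H-q,axis=1);h=H[(d>75)&(d<145)].mean(0);print(" handle",h,"yaw",np.degrees(np.arctan2(*(q-h)[[1,0]])),"far",d.max())
  ret = um.true_divide(
```

The dish should be at (574,-247), 3.5 mm from the circle's centre. I'll release, back straight out away from the lamp, and check.

```bash
python3 -m inch '[[25,0,0,0,0,0,0],[50,0,0,0,0,0,0],[85,0,0,0,0,0,0],[85,0,0,0,0,0,0],[85,0,0,0,0,0,0]]'
python3 -m inch '[[85,0,0,-15,0,0,0],[85,0,0,-30,0,0,0],[85,0,0,-40,0,0,0],[85,0,0,0,0,0,0]]'
python3 - <<'E'
from st import *
from h import *
import cv2
S=r.capture("scene");T=r.capture("top")
for n,c in(("scene",S),("top",T)):
    v,u=np.nonzero(c["z_map"]>0);o,d=ray(c,np.c_[u,v]);P=o+d*c["z_map"][v,u][:,None]
    near=np.hypot(P[:,0]-574,P[:,1]+247)<80
    rim=P[near&(P[:,2]>33)&(P[:,2]<46)];print(n,"rim pts",len(rim))
    q=np.array([574.,-247.])
    for k in range(20):
        x=rim[abs(np.hypot(*(rim[:,:2]-q).T)-59)<(8 if k<10 else 4),:2]
        if len(x)<8: break
        w=np.linalg.lstsq(np.c_[2*x,np.ones(len(x))],(x**2).sum(1),rcond=None)[0];q=w[:2]
    print(n,"rim",q,np.sqrt(max(w[2]+q@q,0)),len(x))
    hsv=cv2.cvtColor(c["image"],cv2.COLOR_RGB2HSV)
    ring=np.zeros(hsv.shape[:2],bool)
    m=near&(P[:,2]<30)&(P[:,2]>2);D=np.zeros_like(ring);D[v[m],u[m]]=1
    print(" dark in dish",[(int(b[0]),plane(c,[b[1]],10)[0,:2].round().tolist()) for b in blobs(D&(hsv[...,2]<75),6)])
    m=np.hypot(P[:,0]-577.5,P[:,1]+248)<85;m&=(abs(P[:,2])<6);W=m&(hsv[v,u,1]<90)&(hsv[v,u,2]>140)
    print(" visible ring pts",W.sum(),"dist to dish centre pct",np.percentile(np.hypot(*(P[W,:2]-q).T),[2,50,98]) if W.any() else "")
    # scoop handle/knob in tray
    b=(400,170,450,270) if n=="scene" else (178,218,242,340);M=np.zeros_like(ring);M[b[1]:b[3],b[0]:b[2]]=1
    print(" tray darks",[(int(k[0]),k[1],k[2]) for k in blobs(M&(hsv[...,2]<75)&(hsv[...,1]<90),8)])
E
```

```text
time_s: 29.25
tool_pos: [468.4, -200.0, 23.3]
orientation: [0.038, 0.963, -0.203, 0.173]
ft_force: [-0.7, -0.4, -0.5]
finger_gap: 85.0
grip_force: 0.0
time_s: 29.75
tool_pos: [443.0, -188.7, 106.0]
orientation: [0.039, 0.962, -0.203, 0.176]
ft_force: [-0.6, -1.3, 0.3]
finger_gap: 85.0
grip_force: 0.0
29.75 [ 442.98 -188.73  106.01] tilt,yaw (np.float64(20.80514441265632), np.float64(-203.8770399648434)) q [-0.51  0.06  2.31  0.08  0.41  1.41] F [-0.59 -1.27  0.3 ] 84.99503439842252 0.0
scene rim pts 215
scene rim [ 575.07 -246.46] 58.11874464810854 166
 dark in dish [(14, [564.0, -244.0]), (9, [590.0, -227.0])]
 visible ring pts 458 dist to dish centre pct [ 7.42 64.71 80.76]
 tray darks [(115, [424.6, 187.1], [422, 175, 7, 27]), (18, [433.0, 246.1], [431, 244, 5, 5])]
top rim pts 4
top rim [ 574. -247.] 49.18437785911563 0
 dark in dish []
 visible ring pts 115 dist to dish centre pct [65.37 69.91 74.44]
 tray darks [(146, [192.3, 321.3], [185, 310, 17, 22])]
```

```bash
python3 -c "
from bench import r
print(r.job_done())"
```

```text
the job is handed in; nothing more can be done
None
```

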